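# Square a blocking board to a split fence and its stop

## Task

Push the long wooden blocking board across the table against the metal rail by pushing it at two points, first near the end by the stop block and then near the other end, repeating as needed until its whole long side lies flush on the rail; lean on each of the two ends with a steady push of about 10 N for half a second, the end away from the stop last. Then slide it along the rail until its end meets the stop block and press it there with about 10 N for half a second, still flush with the rail. Work gently: never press the board against rail or stop with more than 20 N, keep it flat on the table, leave the spool, tin and phone alone, and draw back with the board lying flush against both rail and stop.

Things in the scene. Friction and masses are not known exactly. Their poses are not given: they have to be found in the camera images.
- plank: loose blocking board, lying flat: lacquered pale wood with a cork top, 320 mm long (its y), 96 wide (its x), 18 thick; too wide to grasp; 0.3 to 0.55 kg. Origin at the centre of its underside; its +x side goes against the rail, its +y end meets the stop. It slides at 0.5 to 2 N, more if borne down on; pushed near one end it pivots and the other end swings back a little
- plank_left (a point): corner of the board at half thickness (9 mm up): where its +x (rail) side meets its +y (stop) end; same axes as the board
- plank_right (a point): corner of the board at half thickness (9 mm up): where its +x (rail) side meets its -y end, the one away from the stop; same axes as the board
- rail: straight metal rail fixed to the table beyond the board, 525 mm long (its y from -290 to +235 mm), 35 mm deep, 22 mm high, rigid: a dark steel bar that carries two aluminium face strips in one line with a 20 mm gap between them. Origin on the table in the plane of the faces that look towards the robot; this front plane is x = 0 of this frame, +x points into the rail (the way to push), +y along the rail towards the stop
- face_left: the aluminium face strip on the stop's side, 280 mm long, 15 mm thick, 22 mm high, fixed to the rail (its y from -45 to +235 mm); origin on the table at the middle of its front face, axes as the rail's. The board's stop end bears on it
- face_right: the other aluminium face strip, 225 mm long, 15 mm thick, 22 mm high, fixed to the rail (its y from -290 to -65 mm); origin on the table at the middle of its front face, axes as the rail's. The board's other end bears on it
- stop: dark steel stop block clamped to the rail near its +y end and standing out 76 mm in front of the rail's face; 30 mm long, 29 mm high with its flat black knob to 43 mm over the rail, rigid. Origin on the table where its stopping face meets the rail's face; axes as the rail's; the stopping face is the plane y = 0 of this frame and looks towards -y
- spool: bystander: wooden thread spool standing to the left of the work, 45 mm tall, 48 mm across; origin at the centre of its underside
- tin: bystander: round metal needle tin lying to the left of the work, 23 mm tall, 74 mm across; origin at the centre of its underside
- phone: bystander: black phone lying flat to the right of the work, 150 (its x) x 72 x 9 mm; origin at the centre of its underside
Not all that is in view belongs to the job. Several things look just like the stop: the one meant starts farthest to the robot's left.

How it is judged (in metres and radians):
On the way, in this order (a step that is already met when the one before it is completed fails the run):
1. the board's stop end is pressed against the left face strip of the rail with more than 3 N for 0.3 s (contact force between plank and face_left above 3 N), for 0.3 s.
2. its other end is pressed against the right face strip with more than 3 N for 0.3 s, while both ends of the long side are within 2 mm of the rail's face (x of each of plank_left, plank_right in the frame of rail above -0.002 m and contact force between plank and face_right above 3 N), for 0.3 s.
3. the board's end is within 2 mm of the stop and pressed against it with more than 3 N for 0.3 s, both ends of its long side within 2 mm of the rail (x of each of plank_left, plank_right in the frame of rail above -0.002 m and y of plank_left in the frame of stop above -0.002 m and contact force between plank and stop above 3 N), for 0.3 s.
At the end, for the whole second after the job is handed in: The board lies flat, still and released, both ends of its long side within 2 mm of the rail's face and its end within 2 mm of the stopping face (x of each of plank_left, plank_right in the frame of rail above -0.002 m and y of plank_left in the frame of stop above -0.002 m and height (world z) of plank below 0.003 m and angle between plank's own z axis and vertical below 0.03 rad and linear speed of plank below 0.01 m/s); the robot touches nothing.
It fails at once if the board is pressed against the rail with more than 20 N (contact force between plank and rail above 20 N).
It fails at once if the board is pressed against the stop with more than 20 N (contact force between plank and stop above 20 N).
It fails at once if the board is lifted or tipped off the table (height (world z) of plank above 0.012 m or angle between plank's own z axis and vertical above 0.1 rad).
It fails at once if the spool, the tin or the phone is shifted by more than 20 mm (distance of any of spool, tin, phone from where it was at the start of the episode above 0.02 m).
It also fails if it takes over 72 s, if anything falls off the work surface, if the arm or the gripper's body presses on something with over 40 N, if the wrist force passes 120 N, or if a joint passes its speed limit or range.

## Robot

A 6-joint arm with a two-finger parallel gripper is mounted at the origin on the work surface. World frame = base frame: x ahead of the robot, y to its left, z up, the work surface at z = 0. Lengths are in mm, angles in degrees, forces in N, time in s.
With the tool pointing down it reaches from about 300 to 850 mm from the base axis. Payload 4.2 kg.
Tool frame: the origin (TCP) lies at the very end of the fingers, on their centre line; the grasp point (between the pads) lies 19 mm behind it; z points along the fingers, y is the line along which they close (so a half turn about z gives the same grasp; the last joint's range is limited). The gripper opens to 91 mm and grips with 3 to 60 N. Pads are 32 mm wide; open, the fingers measure 118 mm over their backs; the gripper's body (76 mm by 178 mm) begins 60 mm behind the grasp point.
Start: joints at [71.276, 18.312, 89.639, -0, 72.044, -1.146], TCP at [173.658, 548.166, 213.976] pointing down, gripper open.
Joint ranges: [-177.97, 177.97], [-48.28, 115.42], [12.27, 149.76], [-77.06, 257.06], [2.81, 150.46], [-146.56, 146.56]. Speed limits (degrees/s): [147.25, 147.25, 180, 180, 180, 180].

## Interface

Orientations are given as [roll, pitch, yaw] about the fixed x, y, z axes, in that order (R = Rz(yaw) Ry(pitch) Rx(roll)).
In Python, from workcell import * gives the robot as it stands.
- The arm moves only by the tool move_arm, never from a script. Its argument "motion" is a list of rows, each a list of 3 entries, a list of its own where there are three numbers: the finger opening in mm, from 0 to 91.2, then the shift along the world's x, y, z in units of 25 mm (1.0 is 25 mm), then the turn, a rotation vector about the world's x, y, z in units of 4 degrees (1.0 is 4 degrees). In form: [[grip, [x, y, z], [ax, ay, az]], ...]. A call has 1 to 20 rows; each row shifts and turns the commanded pose from where the row before left it; what a row does not reach is not made up. A row lasts 1/12 s, in which the tool goes at most 41.7 mm and 7.16 degrees, less where a joint would pass 70% of its speed; a pose out of reach is approached as far as the arm can. A call with a number of a shift or a turn outside -1 to 1 is refused whole. A call with a gripper value outside its range is refused whole. The fingers move at their own pace and stop on an object; "grip_force" is the grip in N (left out, the last holds). Time passes only in rows, so rows that do not move let the fingers close. It gives the time, the measured TCP pose, the force, the opening and the grip force at its end, in the units of the state.
- state(): the state, without advancing time (a new reading comes with each control period).
- grab_frame(name): name is "side" or "top"; returns the picture (480x640x3 uint8, blue, green, red); there is no depth.
- camera_info(name): a dict with "fx", "fy", "cx", "cy" (pixels), "k1" (the pictures are not rectified: a ray, as slopes to the right and down, at radius r is drawn at 1 + k1 r^2 times it, then the intrinsics apply), "rvec" (rotation vector, rad) and "tvec" (3), from world to camera coordinates, as OpenCV has them. Camera axes: x right, y down, z forward; pixel columns grow to the right and rows downward; lengths in mm; the calibration is good to about 2 mm. A picture is of the moment at which its call begins. camera_info takes no time and is no camera call.
- job_done(): hands the job in; it is judged then, once.
The state is a dict: "time_s": time; "qpos": joint angles; "qvel": joint speeds; "effort": joint torques, N m; "ee_pos": TCP position; "ee_rot": TCP orientation; "force": force on the tool from outside, world axes, zero at the start; "torque": the same for the moment, N m; "gripper_width": finger opening in mm; "gripper_force": force on a finger pad.
Only numpy, scipy, OpenCV 4.12 (cv2) and the standard library are available. Lean on these libraries where they do the work, as an engineer would, in place of code of your own. Each camera call takes 0.05 s, during which the arm holds its last target. There are 200 camera calls.

## Working session

There is one attempt and no reset: what is moved stays moved. The work goes in short steps, Python scripts to look and compute and a tool call to move; the robot and the scene stay as the last step left them, time stands still between calls to the robot, and variables do not carry over. Pictures are saved under pics/ and viewed, at most 10 in all, crops included, and the job is handed in when it is done.

Besides the shell and the picture viewer there is one more tool, called after "Call:" as name(argument=value, ...) on one line, values as JSON. move_arm: Moves the arm, as the interface text tells. Shifts and turns lie within -1 to 1; 1 stands for 25 mm of shift or 4 degrees of turn. Its arguments: {"type":"object","properties":{"motion":{"type":"array","items":{"type":"array"}},"grip_force":{"type":"number"}},"required":["motion"]}

```bash
mkdir -p pics; ls; python3 - <<'E'
from workcell import *
import cv2
for n in("top","side"):
    cv2.imwrite(f"pics/{n}0.png",grab_frame(n)); print(n,camera_info(n))
print(state())
E
```

```text
pics
top {'fx': 607.574488495877, 'fy': 607.574488495877, 'cx': 310.0038139897862, 'cy': 250.39169851398347, 'k1': -0.07096980391844465, 'rvec': array([ 2.15639182, -2.17505815,  0.09823465]), 'tvec': array([ -17.90653908,  601.5778292 , 1256.8023096 ])}
side {'fx': 437.9180821526383, 'fy': 437.9180821526383, 'cx': 320.7130592604189, 'cy': 241.36533035239827, 'k1': -0.04996827953384878, 'rvec': array([ 0.20944398, -2.80858866,  1.24393601]), 'tvec': array([575.58515206,  98.99799111, 848.78979525])}
{'time_s': 0.1, 'qpos': array([ 7.12747860e+01,  1.83475838e+01,  8.96981797e+01, -1.04026348e-03,
        7.20436657e+01, -1.14554535e+00]), 'qvel': array([ 0.01583161, -0.00819721, -0.15465522,  0.04819832, -0.07155216,
        0.0120118 ]), 'effort': array([-5.39524499e-04, -4.13337708e+01, -2.32508433e+01,  7.28428806e-02,
        4.22040210e-02, -5.39152381e-05]), 'ee_pos': array([173.52800874, 547.728649  , 213.21668114]), 'ee_rot': array([-1.79910569e+02, -7.98992463e-04,  1.62420652e+02]), 'force': array([ 1.53638193,  0.52716779, -0.27165928]), 'torque': array([0.00429384, 0.00487612, 0.00391109]), 'gripper_force': 0.0, 'gripper_width': 91.49606697217656}
```

View pics/top0.png

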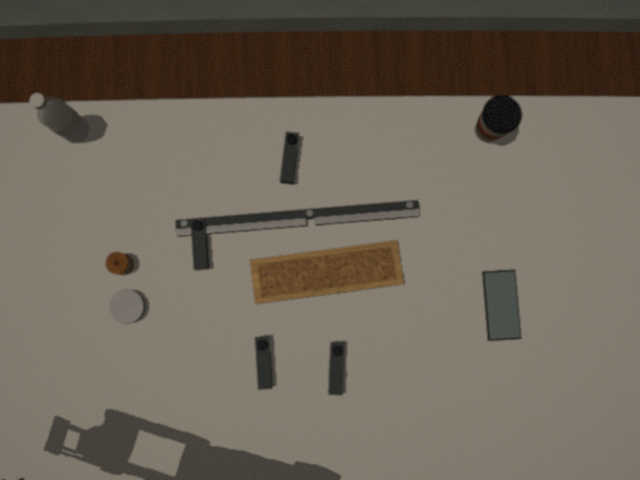

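View pics/side0.png

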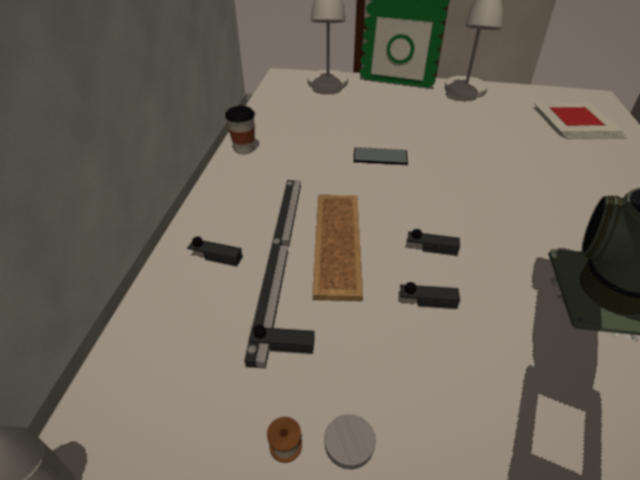

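The top view shows four stop-like dark blocks: (200,245) on the rail, (290,158) behind the rail, and (264,363) and (337,368) near the robot. The one farthest to the robot's left is (200,245), and it is also clamped to the rail. The board is at about (327,272), the spool at (120,263), the tin at (128,306) and the phone at (502,305). I'll check the choice in a close crop.

```bash
cat > h.py <<'E'
import numpy as np, cv2
from workcell import *
def cam(n):
    c=camera_info(n); K=np.array([[c['fx'],0,c['cx']],[0,c['fy'],c['cy']],[0,0,1.]])
    return K,np.array([c['k1'],0,0,0.]),cv2.Rodrigues(c['rvec'])[0],np.array(c['tvec']).reshape(3)
def cast(n,px,z):
    K,d,R,t=cam(n)
    p=cv2.undistortPoints(np.float64(px).reshape(-1,1,2),K,d).reshape(-1,2)
    r=np.c_[p,np.ones(len(p))]@R; o=-R.T@t
    return o+r*((z-o[2])/r[:,2])[:,None]
def board(n,img,z=18):
    h=cv2.cvtColor(img,cv2.COLOR_BGR2HSV)
    m=cv2.inRange(h,(5,90,40),(30,255,255))
    m=cv2.morphologyEx(m,cv2.MORPH_CLOSE,np.ones((5,5)))
    cs,_=cv2.findContours(m,0,cv2.CHAIN_APPROX_NONE)
    cs=[c for c in cs if 2000<cv2.contourArea(c)<15000 and c[:,0,1].min()>150]
    c=max(cs,key=cv2.contourArea)
    w=cast(n,c.reshape(-1,2),z)[:,:2]
    (cx,cy),(a,b),_=r=cv2.minAreaRect(np.float32(w))
    return r,cv2.boxPoints(r)
E
python3 - <<'E'
from h import *
t=cv2.imread("pics/top0.png"); s=cv2.imread("pics/side0.png")
for n,i in(("top",t),("side",s)):
    r,b=board(n,i); print(n,r,b.round(1).tolist())
h=cv2.cvtColor(t,cv2.COLOR_BGR2HSV); print(h[272,253],h[272,330],h[228,250],h[290,440])
c=cv2.resize(t[190:310,165:430],None,fx=3,fy=3,interpolation=cv2.INTER_CUBIC)
cv2.imwrite("pics/c1.png",cv2.convertScaleAbs(c,alpha=1.5))
E
```

```text
top ((557.2864379882812, -57.5098876953125), (94.75907135009766, 319.0257263183594), 7.108911514282227) [[490.5, 94.9000015258789], [530.0, -221.6999969482422], [624.0, -209.89999389648438], [584.5999755859375, 106.5999984741211]]
side ((554.0030517578125, -49.58830261230469), (94.15160369873047, 329.4488220214844), 7.1190361976623535) [[486.8999938964844, 108.0], [527.7000122070312, -218.89999389648438], [621.0999755859375, -207.1999969482422], [580.2999877929688, 119.69999694824219]]
[ 17 136 120] [ 14 157  91] [ 16  30 110] [ 21  41 132]
```

View pics/c1.png

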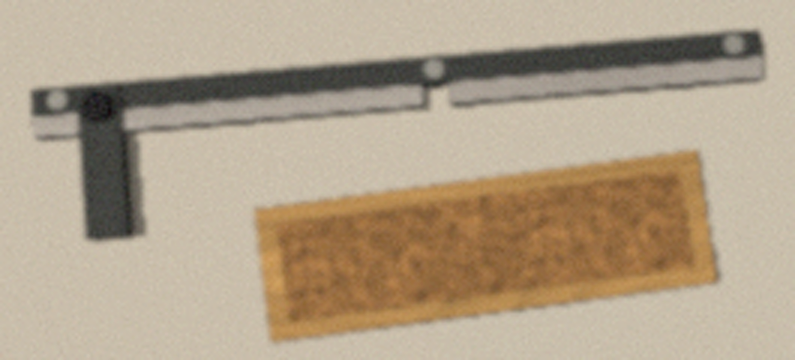

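The crop confirms the clamped block: it sits on the rail at crop (108,170), with its stopping face on its right, at crop x≈132. The rail front edge runs from crop (36,138) to (763,80). Next I'll locate the rail and stop and express the board in rail axes.

```bash
python3 - <<'E'
from h import *
f=lambda p:(np.float64(p)+1)/3-1/3.+[165,190]
K,d,R,t=cam("top"); print("cam",-R.T@t)
e=cast("top",f([(36,136),(425,105),(452,103),(763,78)]),22)[:,:2]; print(e.round(1))
a=e[3]-e[0]; print("len",np.linalg.norm(a))
y=-a/np.linalg.norm(a); x=np.array([y[1],-y[0]]); print("yaxis",y,"ang",np.degrees(np.arctan2(x[1],x[0])))
print("offsets along x",(e-e[0])@x)
s=cast("top",f([(128,135),(133,236)]),29)[:,:2]; print("stop",s.round(1),(s-e[0])@x,(s-e[0])@y)
r,b=board("top",cv2.imread("pics/top0.png"))
print("board rail-frame",np.c_[(b-e[0])@x,(b-e[0])@y].round(1))
# side view rail front top edge ends
q=cast("side",[(269,362),(300,182)],22)[:,:2]; print("side rail",q.round(1))
# bystanders
print(cast("top",[(119,263),(128,306),(502,305)],[20][0]).round())
E
```

```text
cam [ 473.00133221  -34.44826051 1310.28685074]
[[ 637.3  262.5]
 [ 656.9  -16.3]
 [ 658.1  -35.6]
 [ 674.2 -258.1]]
len 521.906790681617
yaxis [-0.07067322  0.99749952] ang 4.052655510484125
offsets along x [ 0.00000000e+00 -1.82412071e-01 -2.90494487e-01 -4.61827415e-15]
stop [[636.5 194.9]
 [564.5 190.7]] [ -5.61047939 -77.71140963] [-67.32339492 -66.40376198]
board rail-frame [[-158.3 -156.8]
 [-141.3 -475.3]
 [ -46.6 -470.3]
 [ -63.6 -151.7]]
side rail [[ 627.4  264.6]
 [ 671.6 -247.4]]
[[ 579.  388.   20.]
 [ 487.  367.   20.]
 [ 482. -430.   20.]]
```

Rail frame: the x axis is at about +4.05° in world, the stop/rail corner is at about (642,196), and the board is skewed about 3° further. First I go above the staging point behind the board's left end, closing the fingers and turning the tool to the rail.

Call:
move_arm(motion=[[0,[0.562,-1,0],[0,0,0.27]],[0,[0.562,-1,0],[0,0,0.27]],[0,[0.562,-1,0],[0,0,0.27]],[0,[0.562,-1,0],[0,0,0.27]],[0,[0.562,-1,0],[0,0,0.27]],[0,[0.562,-1,0],[0,0,0.27]],[0,[0.562,-1,0],[0,0,0.27]],[0,[0.562,-1,0],[0,0,0.27]],[0,[0.562,-1,0],[0,0,0.27]],[0,[0.562,-1,0],[0,0,0.27]],[0,[0.562,-1,0],[0,0,0.27]],[0,[0.562,-1,0],[0,0,0.27]],[0,[0.562,-1,0],[0,0,0.27]],[0,[0.562,-1,0],[0,0,0.27]],[0,[0.562,-1,0],[0,0,0.27]],[0,[0.562,-1,0],[0,0,0.27]],[0,[0.562,-1,0],[0,0,0.27]],[0,[0.562,-1,0],[0,0,0.27]],[0,[0.562,-1,0],[0,0,0.27]],[0,[0.562,-1,0],[0,0,0.27]]])

```text
time_s: 1.77
ee_pos: [454.9, 46.8, 213.7]
ee_rot: [180.0, -0.0, -175.9]
force: [0.2, 0.4, 0.3]
gripper_width: 0.4
gripper_force: 0.0
```

Call:
move_arm(motion=[[0,[0,0,-1],[0,0,0]],[0,[0,0,-1],[0,0,0]],[0,[0,0,-1],[0,0,0]],[0,[0,0,-1],[0,0,0]],[0,[0,0,-1],[0,0,0]],[0,[0,0,0],[0,0,0]],[0,[0,0,0],[0,0,0]],[0,[0,0,0],[0,0,0]]])

```text
time_s: 2.43
ee_pos: [455.5, 48.3, 90.0]
ee_rot: [180.0, 0.1, -176.0]
force: [1.1, -0.7, -0.0]
gripper_width: -0.1
gripper_force: 0.0
```

Call:
move_arm(motion=[[0,[0,0,-1],[0,0,0]],[0,[0,0,-1],[0,0,0]],[0,[0,0,-0.8],[0,0,0]],[0,[0,0,-0.28],[0,0,0]],[0,[0,0,-0.2],[0,0,0]],[0,[0,0,0],[0,0,0]],[0,[0.2,0.014,0],[0,0,0]],[0,[0.2,0.014,0],[0,0,0]],[0,[0,0,0],[0,0,0]],[0,[0,0,0],[0,0,0]]])

```text
time_s: 3.27
ee_pos: [465.8, 48.9, 7.7]
ee_rot: [180.0, 0.1, -176.0]
force: [-0.6, -0.8, 0.0]
gripper_width: 0.4
gripper_force: 0.0
```

```bash
python3 - <<'E'
from h import *
t=grab_frame("top"); s=grab_frame("side"); print(state()['ee_pos'],state()['force'])
c=cv2.resize(s[160:370,220:420],None,fx=2.8,fy=2.8,interpolation=cv2.INTER_CUBIC)
cv2.imwrite("pics/c2.png",cv2.convertScaleAbs(c,alpha=1.5))
E
```

```text
[464.83333161  48.86758704   7.33565403] [ 0.24108142 -0.43652904 -0.18386637]
```

View pics/c2.png

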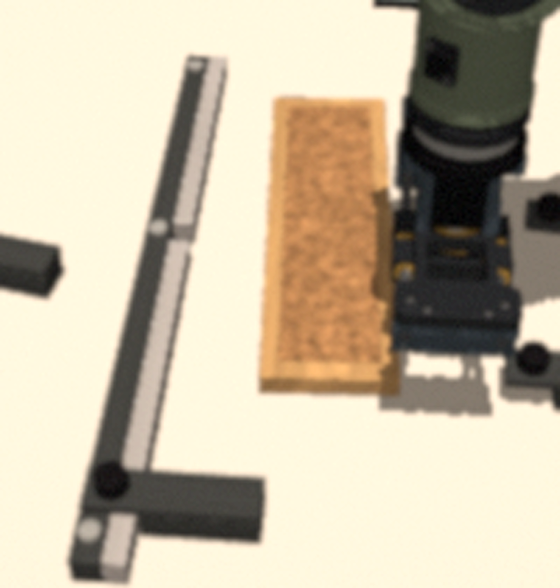

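The gripper (crop (455,270)) stands behind the board's stop half, with the path clear. I'll push the stop end toward the rail.

Call:
move_arm(motion=[[0,[0.12,0.0085,0],[0,0,0]],[0,[0.12,0.0085,0],[0,0,0]],[0,[0.12,0.0085,0],[0,0,0]],[0,[0.12,0.0085,0],[0,0,0]],[0,[0.12,0.0085,0],[0,0,0]],[0,[0.12,0.0085,0],[0,0,0]],[0,[0.12,0.0085,0],[0,0,0]],[0,[0.12,0.0085,0],[0,0,0]],[0,[0.12,0.0085,0],[0,0,0]],[0,[0.12,0.0085,0],[0,0,0]],[0,[0.12,0.0085,0],[0,0,0]],[0,[0.12,0.0085,0],[0,0,0]],[0,[0.12,0.0085,0],[0,0,0]],[0,[0,0,0],[0,0,0]],[0,[0,0,0],[0,0,0]]])

```text
time_s: 4.62
ee_pos: [504.6, 51.6, 7.2]
ee_rot: [-180.0, 0.1, -176.0]
force: [0.1, 0.3, 0.6]
gripper_width: 0.1
gripper_force: 0.0
```

```bash
cat >> h.py <<'E'
S=np.array([642.0,195.6]); X=np.array([0.9975,0.0707]); Y=np.array([-0.0707,0.9975])
def report(n="top"):
    im=grab_frame(n); r,b=board(n,im)
    q=np.c_[(b-S)@X,(b-S)@Y]; print(n,q[np.argsort(q[:,1])].round(1).tolist(),np.round(r[1],1))
    s=state(); p=s['ee_pos'][:2]-S; print("tcp rail",p@X,p@Y,"z",s['ee_pos'][2],"F",s['force'][:2]@X,s['force'][:2]@Y,"t",s['time_s'])
    return im
E
python3 -c "from h import *; report()"
```

```text
top [[-54.8, -414.7], [-148.6, -407.2], [-29.3, -96.9], [-123.1, -89.4]] [318.8  94.1]
tcp rail -147.43453024799632 -133.92182375834412 z 7.212109964638846 F -0.30762661627426674 0.17188208348582054 t 4.6667
```

Call:
move_arm(motion=[[0,[0.12,0.0085,0],[0,0,0]],[0,[0.12,0.0085,0],[0,0,0]],[0,[0.12,0.0085,0],[0,0,0]],[0,[0.12,0.0085,0],[0,0,0]],[0,[0.12,0.0085,0],[0,0,0]],[0,[0.12,0.0085,0],[0,0,0]],[0,[0.1,0.007,0],[0,0,0]],[0,[0.06,0.004,0],[0,0,0]],[0,[0,0,0],[0,0,0]],[0,[0,0,0],[0,0,0]]])

```text
time_s: 5.5
ee_pos: [526.3, 53.2, 7.0]
ee_rot: [180.0, 0.1, -176.0]
force: [-1.3, 0.5, 0.8]
gripper_width: 0.2
gripper_force: 0.3
```

```bash
python3 -c "from h import *; report()"
```

```text
top [[-61.5, -420.7], [-155.7, -403.3], [-3.4, -107.0], [-97.6, -89.5]] [319.1  95.8]
tcp rail -125.5610151889587 -133.865456370143 z 7.008539633293374 F -1.0682288660128112 0.7323839557978116 t 5.55
```

Call:
move_arm(motion=[[0,[0.03,0.002,0],[0,0,0]],[0,[0.03,0.002,0],[0,0,0]],[0,[0.03,0.002,0],[0,0,0]],[0,[0,0,0],[0,0,0]],[0,[0,0,0],[0,0,0]]])

```text
time_s: 5.97
ee_pos: [527.8, 53.3, 7.0]
ee_rot: [180.0, -0.0, -176.0]
force: [-2.3, -0.1, 1.1]
gripper_width: 0.2
gripper_force: 1.0
```

Call:
move_arm(motion=[[0,[0.03,0.002,0],[0,0,0]],[0,[0,0,0],[0,0,0]],[0,[0,0,0],[0,0,0]]])

```text
time_s: 6.22
ee_pos: [528.7, 53.4, 7.0]
ee_rot: [180.0, 0.0, -176.0]
force: [-1.2, 0.2, 0.1]
gripper_width: 0.6
gripper_force: 0.9
```

Call:
move_arm(motion=[[0,[0.02,0.0014,0],[0,0,0]],[0,[0,0,0],[0,0,0]],[0,[0,0,0],[0,0,0]]])

```text
time_s: 6.47
ee_pos: [529.2, 53.4, 7.0]
ee_rot: [180.0, 0.0, -176.0]
force: [-1.8, 0.4, -0.2]
gripper_width: 0.5
gripper_force: 0.9
```

Call:
move_arm(motion=[[0,[0.02,0.0014,0],[0,0,0]],[0,[0.02,0.0014,0],[0,0,0]],[0,[0,0,0],[0,0,0]],[0,[0,0,0],[0,0,0]]])

```text
time_s: 6.8
ee_pos: [529.5, 53.5, 6.9]
ee_rot: [180.0, -0.1, -176.0]
force: [-4.5, 0.4, 3.3]
gripper_width: 0.3
gripper_force: 2.1
```

Call:
move_arm(motion=[[0,[0.02,0.0014,0],[0,0,0]],[0,[0.02,0.0014,0],[0,0,0]],[0,[0,0,0],[0,0,0]],[0,[0,0,0],[0,0,0]]])

```text
time_s: 7.13
ee_pos: [529.6, 53.5, 6.8]
ee_rot: [180.0, -0.2, -176.0]
force: [-5.8, 0.5, 4.3]
gripper_width: 0.4
gripper_force: 3.1
```

```bash
python3 -c "from h import *; report()"
```

```text
top [[-62.5, -421.3], [-155.9, -402.6], [0.1, -108.5], [-93.3, -89.8]] [319.1  95.3]
tcp rail -122.13467683043348 -133.84667257790682 z 6.810619011137168 F -5.9163624487661535 0.6280738351256531 t 7.1833
```

Call:
move_arm(motion=[[0,[0.02,0.0014,0],[0,0,0]],[0,[0.02,0.0014,0],[0,0,0]],[0,[0.02,0.0014,0],[0,0,0]],[0,[0,0,0],[0,0,0]],[0,[0,0,0],[0,0,0]]])

```text
time_s: 7.6
ee_pos: [529.8, 53.6, 6.6]
ee_rot: [180.0, -0.4, -176.0]
force: [-7.6, 0.9, 5.0]
gripper_width: 0.2
gripper_force: 4.2
```

Call:
move_arm(motion=[[0,[0.02,0.0014,0],[0,0,0]],[0,[0.01,0.0007,0],[0,0,0]],[0,[0,0,0],[0,0,0]],[0,[0,0,0],[0,0,0]]])

```text
time_s: 7.93
ee_pos: [529.8, 53.6, 6.6]
ee_rot: [180.0, -0.4, -176.0]
force: [-9.4, 0.8, 6.1]
gripper_width: 0.3
gripper_force: 4.8
```

Call:
move_arm(motion=[[0,[0,0,0],[0,0,0]],[0,[0,0,0],[0,0,0]],[0,[0,0,0],[0,0,0]],[0,[0,0,0],[0,0,0]],[0,[0,0,0],[0,0,0]],[0,[0,0,0],[0,0,0]]])

```text
time_s: 8.43
ee_pos: [529.8, 53.5, 6.6]
ee_rot: [180.0, -0.4, -176.0]
force: [-9.4, -0.2, 5.7]
gripper_width: 0.1
gripper_force: 4.8
```

Call:
move_arm(motion=[[0,[-0.2,-0.014,0],[0,0,0]],[0,[-0.8,-0.056,0.1],[0,0,0]],[0,[-1,-0.07,0],[0,0,0]],[0,[-1,-0.07,0],[0,0,0]],[0,[0.06,-0.84,0],[0,0,0]],[0,[0.06,-0.84,0],[0,0,0]],[0,[0.06,-0.84,0],[0,0,0]],[0,[0.06,-0.84,0],[0,0,0]],[0,[0.06,-0.84,0],[0,0,0]],[0,[0.06,-0.84,0],[0,0,0]],[0,[0.06,-0.84,0],[0,0,0]],[0,[0.06,-0.84,0],[0,0,0]],[0,[0.06,-0.84,0],[0,0,0]],[0,[0.06,-0.84,0],[0,0,0]],[0,[0.06,-0.84,0],[0,0,0]],[0,[0,0,0],[0,0,0]],[0,[0,0,0],[0,0,0]]])

```text
time_s: 9.85
ee_pos: [476.2, -183.8, 9.7]
ee_rot: [-179.9, 0.2, -176.1]
force: [-0.0, 0.5, 0.2]
gripper_width: 0.5
gripper_force: 0.0
```

```bash
python3 -c "from h import *; report()"
```

```text
top [[-62.6, -421.3], [-156.4, -402.2], [1.0, -108.8], [-92.9, -89.7]] [318.9  95.8]
tcp rail -192.77164617294574 -365.69440688025213 z 9.552980154249342 F -0.6826496056970257 -0.08118392446416384 t 9.9
```

Call:
move_arm(motion=[[0,[0.14,0.01,0],[0,0,0]],[0,[0.14,0.01,0],[0,0,0]],[0,[0.14,0.01,0],[0,0,0]],[0,[0.14,0.01,0],[0,0,0]],[0,[0.14,0.01,0],[0,0,0]],[0,[0.14,0.01,0],[0,0,0]],[0,[0.14,0.01,0],[0,0,0]],[0,[0.14,0.01,0],[0,0,0]],[0,[0.14,0.01,0],[0,0,0]],[0,[0.14,0.01,0],[0,0,0]],[0,[0.14,0.01,0],[0,0,0]],[0,[0.14,0.01,0],[0,0,0]],[0,[0.14,0.01,0],[0,0,0]],[0,[0.14,0.01,0],[0,0,0]],[0,[0.14,0.01,0],[0,0,0]],[0,[0.14,0.01,0],[0,0,0]],[0,[0.14,0.01,0],[0,0,0]],[0,[0.1,0.007,0],[0,0,0]],[0,[0,0,0],[0,0,0]],[0,[0,0,0],[0,0,0]]])

```text
time_s: 11.57
ee_pos: [537.6, -178.0, 9.6]
ee_rot: [-180.0, 0.1, -176.0]
force: [-0.2, -0.7, 0.2]
gripper_width: 0.5
gripper_force: 0.0
```

```bash
python3 -c "from h import *; report()"
```

```text
top [[-17.4, -409.6], [-112.2, -407.1], [-9.2, -90.9], [-104.0, -88.5]] [ 94.9 318.8]
tcp rail -130.72831901947478 -365.3048453406743 z 9.59183977319383 F 0.38406899347442913 -0.7946078332177801 t 11.6167
```

Call:
move_arm(motion=[[0,[0.12,0.0085,0],[0,0,0]],[0,[0.12,0.0085,0],[0,0,0]],[0,[0.12,0.0085,0],[0,0,0]],[0,[0.12,0.0085,0],[0,0,0]],[0,[0.06,0.004,0],[0,0,0]],[0,[0,0,0],[0,0,0]],[0,[-0.5,-0.035,0],[0,0,0]],[0,[-0.5,-0.035,0],[0,0,0]],[0,[-0.06,0.84,0],[0,0,0]],[0,[-0.06,0.84,0],[0,0,0]],[0,[-0.06,0.84,0],[0,0,0]],[0,[-0.06,0.84,0],[0,0,0]],[0,[-0.06,0.84,0],[0,0,0]],[0,[-0.06,0.84,0],[0,0,0]],[0,[-0.06,0.84,0],[0,0,0]],[0,[-0.06,0.84,0],[0,0,0]],[0,[-0.06,0.84,0],[0,0,0]],[0,[-0.06,0.84,0],[0,0,0]],[0,[0,0,0],[0,0,0]],[0,[0,0,0],[0,0,0]]])

```text
time_s: 13.28
ee_pos: [510.9, 32.0, 9.7]
ee_rot: [180.0, 0.1, -175.9]
force: [0.7, -0.8, -0.1]
gripper_width: 0.6
gripper_force: 0.0
```

```bash
python3 -c "from h import *; report()"
```

```text
top [[-96.1, -407.9], [0.4, -403.9], [-109.3, -89.2], [-12.8, -85.2]] [ 96.6 318.9]
tcp rail -142.42774896429316 -154.70177677538254 z 9.587274261486755 F 0.3024219027605949 0.030108326255522105 t 13.3333
```

Call:
move_arm(motion=[[0,[0.16,0.011,0],[0,0,0]],[0,[0.16,0.011,0],[0,0,0]],[0,[0.16,0.011,0],[0,0,0]],[0,[0.16,0.011,0],[0,0,0]],[0,[0.12,0.008,0],[0,0,0]],[0,[0.12,0.008,0],[0,0,0]],[0,[0.06,0.004,0],[0,0,0]],[0,[0,0,0],[0,0,0]],[0,[0,0,0],[0,0,0]]])

```text
time_s: 14.08
ee_pos: [533.9, 32.6, 9.3]
ee_rot: [-180.0, 0.0, -176.0]
force: [-1.0, -0.4, -1.5]
gripper_width: 0.5
gripper_force: 0.4
```

```bash
python3 -c "from h import *; report()"
```

```text
top [[-97.4, -407.5], [-0.8, -405.8], [-103.0, -88.6], [-6.4, -87.0]] [ 96.6 318.9]
tcp rail -119.30174774941145 -154.8776395885851 z 9.3897891161271 F -0.8736036537358515 -0.5771585963897963 t 14.1333
```

Call:
move_arm(motion=[[0,[0.04,0.003,0],[0,0,0]],[0,[0.04,0.003,0],[0,0,0]],[0,[0.04,0.003,0],[0,0,0]],[0,[0.03,0.002,0],[0,0,0]],[0,[0,0,0],[0,0,0]],[0,[0,0,0],[0,0,0]]])

```text
time_s: 14.63
ee_pos: [537.8, 33.0, 9.5]
ee_rot: [180.0, 0.0, -176.0]
force: [-0.9, 0.4, -1.3]
gripper_width: 0.9
gripper_force: 0.6
```

Call:
move_arm(motion=[[0,[0.03,0.002,0],[0,0,0]],[0,[0.03,0.002,0],[0,0,0]],[0,[0,0,0],[0,0,0]],[0,[0,0,0],[0,0,0]]])

```text
time_s: 14.97
ee_pos: [538.5, 33.0, 9.4]
ee_rot: [180.0, -0.1, -176.0]
force: [-4.5, 0.5, 1.4]
gripper_width: 0.7
gripper_force: 1.9
```

```bash
python3 -c "from h import *; report()"
```

```text
top [[-1.6, -408.1], [-99.5, -407.1], [1.7, -89.1], [-96.2, -88.1]] [ 97.9 319. ]
tcp rail -114.7693267947216 -154.81724179819716 z 9.399190543368105 F -3.4662530901851984 2.2559436061849993 t 15.0167
```

Call:
move_arm(motion=[[0,[0.04,0.003,0],[0,0,0]],[0,[0,0,0],[0,0,0]],[0,[0,0,0],[0,0,0]],[0,[-0.2,-0.014,0],[0,0,0]],[0,[-0.6,-0.042,0],[0,0,0]],[0,[0.06,-0.84,0],[0,0,0]],[0,[0.06,-0.84,0],[0,0,0]],[0,[0.06,-0.84,0],[0,0,0]],[0,[0.06,-0.84,0],[0,0,0]],[0,[0.06,-0.84,0],[0,0,0]],[0,[0.06,-0.84,0],[0,0,0]],[0,[0.06,-0.84,0],[0,0,0]],[0,[0.06,-0.84,0],[0,0,0]],[0,[0.06,-0.84,0],[0,0,0]],[0,[0.06,-0.84,0],[0,0,0]],[0,[0,0,0],[0,0,0]],[0,[0.2,0.014,0],[0,0,0]],[0,[0.2,0.014,0],[0,0,0]],[0,[0,0,0],[0,0,0]],[0,[0,0,0],[0,0,0]]])

```text
time_s: 16.68
ee_pos: [545.8, -176.6, 9.5]
ee_rot: [-180.0, 0.0, -175.9]
force: [0.1, 0.3, -0.2]
gripper_width: 0.2
gripper_force: 0.0
```

```bash
python3 -c "from h import *; report()"
```

```text
top [[-0.8, -407.8], [-97.1, -407.5], [0.0, -88.6], [-96.3, -88.4]] [ 96.3 319.2]
tcp rail -122.66999513285427 -364.4784585554633 z 9.437310478538661 F 0.12473994125706937 0.027019315963375798 t 16.7333
```

Call:
move_arm(motion=[[0,[0.08,0.0055,0],[0,0,0]],[0,[0.08,0.0055,0],[0,0,0]],[0,[0.06,0.004,0],[0,0,0]],[0,[0.04,0.003,0],[0,0,0]],[0,[0,0,0],[0,0,0]],[0,[0,0,0],[0,0,0]]])

```text
time_s: 17.23
ee_pos: [551.4, -177.0, 9.3]
ee_rot: [180.0, -0.0, -176.0]
force: [-1.3, -0.2, -1.0]
gripper_width: 0.2
gripper_force: 0.4
```

Call:
move_arm(motion=[[0,[0.03,0.002,0],[0,0,0]],[0,[0.03,0.002,0],[0,0,0]],[0,[0,0,0],[0,0,0]],[0,[0,0,0],[0,0,0]]])

```text
time_s: 17.57
ee_pos: [553.1, -177.1, 9.4]
ee_rot: [180.0, -0.0, -176.0]
force: [-2.2, -1.3, -0.6]
gripper_width: 0.3
gripper_force: 0.6
```

Call:
move_arm(motion=[[0,[0.03,0.002,0],[0,0,0]],[0,[0.03,0.002,0],[0,0,0]],[0,[0,0,0],[0,0,0]],[0,[0,0,0],[0,0,0]]])

```text
time_s: 17.9
ee_pos: [554.6, -177.0, 9.4]
ee_rot: [180.0, -0.0, -176.0]
force: [-2.0, -1.4, -0.3]
gripper_width: 0.2
gripper_force: 0.8
```

Call:
move_arm(motion=[[0,[0.03,0.002,0],[0,0,0]],[0,[0.03,0.002,0],[0,0,0]],[0,[0,0,0],[0,0,0]],[0,[0,0,0],[0,0,0]]])

```text
time_s: 18.23
ee_pos: [554.7, -177.0, 9.4]
ee_rot: [180.0, -0.2, -176.0]
force: [-4.8, -2.5, 2.2]
gripper_width: 0.3
gripper_force: 2.7
```

```bash
python3 -c "from h import *; report()"
```

```text
top [[-95.0, -406.9], [1.3, -406.6], [-96.2, -87.9], [0.1, -87.5]] [ 96.3 319. ]
tcp rail -113.41140936920804 -365.4348181831036 z 9.404095191568523 F -5.792800221889003 -1.794902553666395 t 18.2833
```

Call:
move_arm(motion=[[0,[0.03,0.002,0],[0,0,0]],[0,[0.03,0.002,0],[0,0,0]],[0,[0.03,0.002,0],[0,0,0]],[0,[0,0,0],[0,0,0]],[0,[0,0,0],[0,0,0]]])

```text
time_s: 18.7
ee_pos: [554.8, -176.8, 9.3]
ee_rot: [179.9, -0.4, -175.9]
force: [-9.0, -3.6, 5.3]
gripper_width: 0.8
gripper_force: 5.0
```

Call:
move_arm(motion=[[0,[0.02,0.0015,0],[0,0,0]],[0,[0,0,0],[0,0,0]],[0,[0,0,0],[0,0,0]],[0,[0,0,0],[0,0,0]],[0,[0,0,0],[0,0,0]],[0,[0,0,0],[0,0,0]],[0,[0,0,0],[0,0,0]]])

```text
time_s: 19.28
ee_pos: [554.8, -176.8, 9.3]
ee_rot: [179.9, -0.5, -175.9]
force: [-10.6, -3.0, 6.3]
gripper_width: 0.7
gripper_force: 5.5
```

```bash
python3 -c "
from h import *; t=report()
cv2.imwrite('pics/c3.png',cv2.convertScaleAbs(cv2.resize(t[190:290,165:430],None,fx=3,fy=3,interpolation=cv2.INTER_CUBIC),alpha=1.5))"
```

```text
top [[-94.3, -407.1], [1.7, -406.5], [-96.1, -88.0], [-0.1, -87.5]] [ 96.  319.1]
tcp rail -113.33598711981854 -365.2700621679186 z 9.301331419367072 F -10.307428100448298 -3.368608297808695 t 19.3333
```

View pics/c3.png

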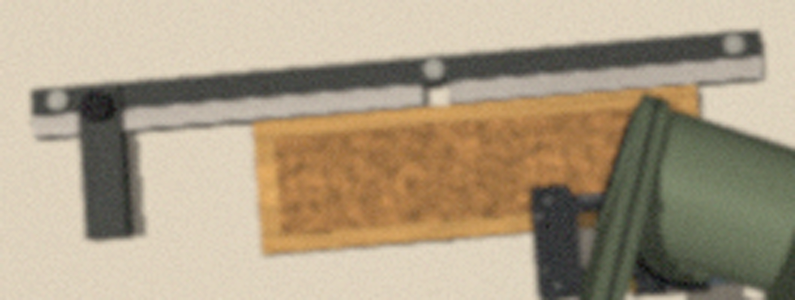

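The board looks nearly flush from crop (255,122) to (695,87), but the stop end could still be 1–2 mm off. I'll do one more round, left then right.

Call:
move_arm(motion=[[0,[-0.2,-0.014,0],[0,0,0]],[0,[-0.6,-0.042,0],[0,0,0]],[0,[-0.06,0.84,0],[0,0,0]],[0,[-0.06,0.84,0],[0,0,0]],[0,[-0.06,0.84,0],[0,0,0]],[0,[-0.06,0.84,0],[0,0,0]],[0,[-0.06,0.84,0],[0,0,0]],[0,[-0.06,0.84,0],[0,0,0]],[0,[-0.06,0.84,0],[0,0,0]],[0,[-0.06,0.84,0],[0,0,0]],[0,[-0.06,0.84,0],[0,0,0]],[0,[-0.06,0.84,0],[0,0,0]],[0,[0,0,0],[0,0,0]],[0,[0.2,0.014,0],[0,0,0]],[0,[0.2,0.014,0],[0,0,0]],[0,[0.08,0.005,0],[0,0,0]],[0,[0.08,0.005,0],[0,0,0]],[0,[0,0,0],[0,0,0]],[0,[0,0,0],[0,0,0]]])

```text
time_s: 20.92
ee_pos: [538.1, 32.3, 9.4]
ee_rot: [180.0, 0.0, -176.0]
force: [0.2, -0.5, -0.1]
gripper_width: 0.6
gripper_force: 0.0
```

Call:
move_arm(motion=[[0,[0.03,0.002,0],[0,0,0]],[0,[0.03,0.002,0],[0,0,0]],[0,[0,0,0],[0,0,0]],[0,[0,0,0],[0,0,0]]])

```text
time_s: 21.25
ee_pos: [538.9, 32.8, 9.3]
ee_rot: [-180.0, -0.1, -176.0]
force: [-0.9, -1.0, 0.6]
gripper_width: 0.3
gripper_force: 0.7
```

Call:
move_arm(motion=[[0,[0.03,0.002,0],[0,0,0]],[0,[0.03,0.002,0],[0,0,0]],[0,[0,0,0],[0,0,0]],[0,[0,0,0],[0,0,0]]])

```text
time_s: 21.58
ee_pos: [539.3, 33.0, 9.3]
ee_rot: [180.0, -0.2, -176.0]
force: [-4.6, -0.4, 2.5]
gripper_width: -0.1
gripper_force: 2.5
```

Call:
move_arm(motion=[[0,[0.03,0.002,0],[0,0,0]],[0,[0.03,0.002,0],[0,0,0]],[0,[0.03,0.002,0],[0,0,0]],[0,[0.03,0.002,0],[0,0,0]],[0,[0,0,0],[0,0,0]],[0,[0,0,0],[0,0,0]],[0,[0,0,0],[0,0,0]],[0,[0,0,0],[0,0,0]],[0,[0,0,0],[0,0,0]],[0,[0,0,0],[0,0,0]]])

```text
time_s: 22.42
ee_pos: [539.3, 33.1, 8.9]
ee_rot: [180.0, -0.6, -176.0]
force: [-9.7, -0.8, 5.4]
gripper_width: 0.3
gripper_force: 5.0
```

Call:
move_arm(motion=[[0,[-0.2,-0.014,0],[0,0,0]],[0,[-0.6,-0.042,0],[0,0,0]],[0,[0.06,-0.84,0],[0,0,0]],[0,[0.06,-0.84,0],[0,0,0]],[0,[0.06,-0.84,0],[0,0,0]],[0,[0.06,-0.84,0],[0,0,0]],[0,[0.06,-0.84,0],[0,0,0]],[0,[0.06,-0.84,0],[0,0,0]],[0,[0.06,-0.84,0],[0,0,0]],[0,[0.06,-0.84,0],[0,0,0]],[0,[0.06,-0.84,0],[0,0,0]],[0,[0.06,-0.84,0],[0,0,0]],[0,[0,0,0],[0,0,0]],[0,[0.2,0.014,0],[0,0,0]],[0,[0.2,0.014,0],[0,0,0]],[0,[0.1,0.007,0],[0,0,0]],[0,[0.04,0.003,0],[0,0,0]],[0,[0,0,0],[0,0,0]],[0,[0,0,0],[0,0,0]]])

```text
time_s: 24.0
ee_pos: [552.5, -176.4, 9.4]
ee_rot: [180.0, -0.0, -175.9]
force: [-0.5, 0.1, 0.4]
gripper_width: 0.5
gripper_force: 0.0
```

Call:
move_arm(motion=[[0,[0.03,0.002,0],[0,0,0]],[0,[0.03,0.002,0],[0,0,0]],[0,[0,0,0],[0,0,0]],[0,[0,0,0],[0,0,0]]])

```text
time_s: 24.33
ee_pos: [553.9, -177.0, 9.5]
ee_rot: [180.0, 0.0, -176.0]
force: [0.1, -0.8, 0.2]
gripper_width: 0.3
gripper_force: 0.0
```

```bash
python3 -c "from h import *; report()"
```

```text
top [[-94.5, -407.2], [1.2, -407.0], [-95.3, -87.8], [0.4, -87.6]] [ 95.7 319.4]
tcp rail -114.28376918224579 -365.469940199111 z 9.479401461447008 F 0.03444949473196813 -0.11344649715610855 t 24.3833
```

Call:
move_arm(motion=[[0,[0.03,0.002,0],[0,0,0]],[0,[0.03,0.002,0],[0,0,0]],[0,[0.03,0.002,0],[0,0,0]],[0,[0,0,0],[0,0,0]],[0,[0,0,0],[0,0,0]]])

```text
time_s: 24.8
ee_pos: [554.8, -176.9, 9.3]
ee_rot: [180.0, -0.2, -176.0]
force: [-4.5, -0.8, 2.4]
gripper_width: 0.3
gripper_force: 2.6
```

Call:
move_arm(motion=[[0,[0.03,0.002,0],[0,0,0]],[0,[0.03,0.002,0],[0,0,0]],[0,[0.03,0.002,0],[0,0,0]],[0,[0,0,0],[0,0,0]],[0,[0,0,0],[0,0,0]]])

```text
time_s: 25.22
ee_pos: [554.8, -176.8, 9.1]
ee_rot: [179.9, -0.4, -175.9]
force: [-9.2, -2.7, 5.5]
gripper_width: 0.4
gripper_force: 4.9
```

Call:
move_arm(motion=[[0,[0,0,0],[0,0,0]],[0,[0,0,0],[0,0,0]],[0,[0,0,0],[0,0,0]],[0,[0,0,0],[0,0,0]],[0,[0,0,0],[0,0,0]],[0,[0,0,0],[0,0,0]],[0,[-0.2,-0.014,0],[0,0,0]],[0,[-0.7,-0.05,0],[0,0,0]],[0,[-0.7,-0.05,0],[0,0,0]],[0,[0.06,-0.85,0],[0,0,0]],[0,[0.06,-0.85,0],[0,0,0]],[0,[0.06,-0.85,0],[0,0,0]],[0,[0.06,-0.85,0],[0,0,0]],[0,[0,0,0],[0,0,0]],[0,[0,0,0],[0,0,0]]])

```text
time_s: 26.47
ee_pos: [525.3, -265.5, 9.5]
ee_rot: [-180.0, 0.1, -176.1]
force: [-1.0, 0.4, 0.1]
gripper_width: 0.1
gripper_force: 0.0
```

```bash
python3 -c "from h import *; report()"
```

```text
top [[-94.4, -407.1], [1.5, -406.8], [-95.3, -87.8], [0.6, -87.6]] [ 95.9 319.2]
tcp rail -149.4594676022789 -450.63713012038255 z 9.37522653343088 F 0.35478628318981936 0.621153072141513 t 26.5167
```

Call:
move_arm(motion=[[0,[0.88,0.062,0],[0,0,0]],[0,[0.88,0.062,0],[0,0,0]],[0,[0.88,0.062,0],[0,0,0]],[0,[0.88,0.062,0],[0,0,0]],[0,[0.88,0.062,0],[0,0,0]],[0,[-0.014,0.2,0],[0,0,0]],[0,[-0.014,0.2,0],[0,0,0]],[0,[-0.014,0.2,0],[0,0,0]],[0,[-0.014,0.2,0],[0,0,0]],[0,[0,0,0],[0,0,0]],[0,[0,0,0],[0,0,0]]])

```text
time_s: 27.43
ee_pos: [632.4, -236.4, 9.7]
ee_rot: [180.0, -0.0, -176.0]
force: [-0.3, 0.2, 1.1]
gripper_width: 0.3
gripper_force: 0.0
```

```bash
python3 -c "from h import *; report()"
```

```text
top [[-94.5, -383.9], [1.2, -383.7], [-95.3, -88.0], [0.4, -87.7]] [ 95.7 295.9]
tcp rail -39.98209433775633 -430.61462391139435 z 9.736238469976316 F -0.19690071370633044 0.6277836759653292 t 27.4833
```

Call:
move_arm(motion=[[0,[-0.007,0.12,0],[0,0,0]],[0,[-0.007,0.12,0],[0,0,0]],[0,[-0.007,0.12,0],[0,0,0]],[0,[-0.007,0.12,0],[0,0,0]],[0,[-0.007,0.12,0],[0,0,0]],[0,[-0.007,0.12,0],[0,0,0]],[0,[-0.007,0.12,0],[0,0,0]],[0,[-0.007,0.12,0],[0,0,0]],[0,[-0.007,0.12,0],[0,0,0]],[0,[-0.007,0.12,0],[0,0,0]],[0,[0,0,0],[0,0,0]]])

```text
time_s: 28.4
ee_pos: [631.0, -206.1, 9.5]
ee_rot: [180.0, -0.0, -176.0]
force: [-1.2, -1.8, -0.0]
gripper_width: 0.3
gripper_force: 0.6
```

```bash
python3 -c "from h import *; report()"
```

```text
top [[-94.6, -347.3], [1.1, -347.0], [-95.3, -70.2], [0.4, -70.0]] [ 95.7 277. ]
tcp rail -39.126469537248326 -399.96398742776125 z 9.502876535072621 F -0.29287108179445387 -0.580973955498118 t 28.45
```

Sliding well and still flush. About 70 mm remains; I push another 54.

Call:
move_arm(motion=[[0,[-0.007,0.12,0],[0,0,0]],[0,[-0.007,0.12,0],[0,0,0]],[0,[-0.007,0.12,0],[0,0,0]],[0,[-0.007,0.12,0],[0,0,0]],[0,[-0.007,0.12,0],[0,0,0]],[0,[-0.007,0.12,0],[0,0,0]],[0,[-0.007,0.12,0],[0,0,0]],[0,[-0.007,0.12,0],[0,0,0]],[0,[-0.007,0.12,0],[0,0,0]],[0,[-0.007,0.12,0],[0,0,0]],[0,[-0.007,0.12,0],[0,0,0]],[0,[-0.007,0.12,0],[0,0,0]],[0,[-0.007,0.12,0],[0,0,0]],[0,[-0.007,0.12,0],[0,0,0]],[0,[-0.007,0.12,0],[0,0,0]],[0,[-0.007,0.12,0],[0,0,0]],[0,[-0.007,0.12,0],[0,0,0]],[0,[-0.007,0.12,0],[0,0,0]],[0,[0,0,0],[0,0,0]]])

```text
time_s: 30.03
ee_pos: [628.3, -151.8, 9.4]
ee_rot: [179.9, 0.0, -176.0]
force: [-0.6, -0.9, 0.0]
gripper_width: 0.1
gripper_force: 0.6
```

```bash
python3 -c "
from h import *; t=report()
cv2.imwrite('pics/c4.png',cv2.convertScaleAbs(cv2.resize(t[190:290,165:430],None,fx=3,fy=3,interpolation=cv2.INTER_CUBIC),alpha=1.5))"
```

```text
top [[-94.6, -282.9], [1.0, -282.5], [-95.6, -15.8], [0.0, -15.5]] [ 95.6 267. ]
tcp rail -37.9589431695586 -345.5768276584168 z 9.484992195600002 F 0.16001296106022472 -0.13876083886237497 t 30.0833
```

View pics/c4.png

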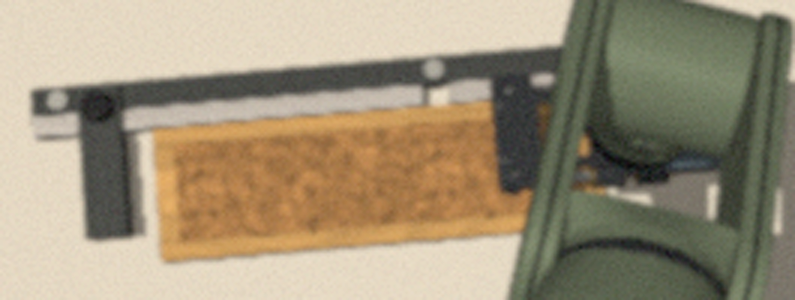

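The gap between the board end (crop x≈155) and the stop face (≈135) is about 14 mm. I'll close it in small steps.

Call:
move_arm(motion=[[0,[-0.006,0.08,0],[0,0,0]],[0,[-0.006,0.08,0],[0,0,0]],[0,[-0.006,0.08,0],[0,0,0]],[0,[-0.006,0.08,0],[0,0,0]],[0,[-0.005,0.06,0],[0,0,0]],[0,[-0.003,0.04,0],[0,0,0]],[0,[0,0,0],[0,0,0]],[0,[0,0,0],[0,0,0]]])

```text
time_s: 30.75
ee_pos: [627.4, -142.0, 9.5]
ee_rot: [180.0, 0.0, -176.0]
force: [1.0, -1.1, -0.7]
gripper_width: 0.1
gripper_force: 0.3
```

Call:
move_arm(motion=[[0,[-0.002,0.03,0],[0,0,0]],[0,[-0.002,0.03,0],[0,0,0]],[0,[0,0,0],[0,0,0]],[0,[0,0,0],[0,0,0]]])

```text
time_s: 31.08
ee_pos: [627.3, -140.9, 9.5]
ee_rot: [180.0, 0.0, -176.0]
force: [-0.1, -1.6, 0.4]
gripper_width: 0.2
gripper_force: 1.0
```

Call:
move_arm(motion=[[0,[-0.002,0.03,0],[0,0,0]],[0,[-0.002,0.03,0],[0,0,0]],[0,[0,0,0],[0,0,0]],[0,[0,0,0],[0,0,0]]])

```text
time_s: 31.42
ee_pos: [627.1, -139.3, 9.5]
ee_rot: [180.0, 0.0, -176.0]
force: [0.4, -2.4, 0.6]
gripper_width: 0.6
gripper_force: 1.1
```

```bash
python3 -c "from h import *; report()"
```

```text
top [[-95.3, -267.9], [0.8, -267.8], [-95.7, -1.7], [0.4, -1.5]] [ 96.1 266.2]
tcp rail -38.5538673228452 -333.01750933186435 z 9.524847619755121 F -0.5207173951812194 -2.3133806357620657 t 31.4667
```

Call:
move_arm(motion=[[0,[-0.002,0.03,0],[0,0,0]],[0,[-0.002,0.03,0],[0,0,0]],[0,[0,0,0],[0,0,0]],[0,[0,0,0],[0,0,0]]])

```text
time_s: 31.8
ee_pos: [627.0, -137.7, 9.5]
ee_rot: [180.0, 0.0, -176.0]
force: [0.4, -2.0, 0.4]
gripper_width: 0.6
gripper_force: 1.1
```

Call:
move_arm(motion=[[0,[-0.001,0.02,0],[0,0,0]],[0,[-0.001,0.02,0],[0,0,0]],[0,[0,0,0],[0,0,0]],[0,[0,0,0],[0,0,0]]])

```text
time_s: 32.13
ee_pos: [627.0, -136.8, 9.5]
ee_rot: [180.0, 0.0, -176.0]
force: [-0.1, -2.7, 0.5]
gripper_width: 0.2
gripper_force: 1.3
```

Call:
move_arm(motion=[[0,[-0.001,0.02,0],[0,0,0]],[0,[-0.001,0.02,0],[0,0,0]],[0,[0,0,0],[0,0,0]],[0,[0,0,0],[0,0,0]]])

```text
time_s: 32.47
ee_pos: [626.9, -135.8, 9.5]
ee_rot: [180.0, 0.0, -176.0]
force: [0.5, -2.5, 0.4]
gripper_width: 0.9
gripper_force: 1.3
```

Call:
move_arm(motion=[[0,[-0.001,0.02,0],[0,0,0]],[0,[-0.001,0.02,0],[0,0,0]],[0,[0,0,0],[0,0,0]],[0,[0,0,0],[0,0,0]]])

```text
time_s: 32.8
ee_pos: [626.9, -134.8, 9.5]
ee_rot: [180.0, 0.0, -176.0]
force: [0.0, -3.2, 1.0]
gripper_width: 0.5
gripper_force: 1.4
```

```bash
python3 -c "from h import *; report()"
```

```text
top [[-95.2, -261.7], [0.9, -261.5], [-96.0, 5.1], [0.1, 5.4]] [ 96.1 266.9]
tcp rail -38.444629094971866 -328.44756973826617 z 9.509733911277147 F -0.147598429479943 -2.2299899132948076 t 32.85
```

Call:
move_arm(motion=[[0,[-0.001,0.02,0],[0,0,0]],[0,[-0.001,0.02,0],[0,0,0]],[0,[0,0,0],[0,0,0]],[0,[0,0,0],[0,0,0]]])

```text
time_s: 33.18
ee_pos: [626.8, -133.8, 9.5]
ee_rot: [180.0, 0.0, -176.0]
force: [0.1, -2.2, 0.1]
gripper_width: 0.4
gripper_force: 1.4
```

Call:
move_arm(motion=[[0,[-0.001,0.02,0],[0,0,0]],[0,[-0.001,0.02,0],[0,0,0]],[0,[0,0,0],[0,0,0]],[0,[0,0,0],[0,0,0]]])

```text
time_s: 33.52
ee_pos: [626.8, -132.7, 9.5]
ee_rot: [180.0, 0.0, -176.0]
force: [-0.4, -3.8, 1.4]
gripper_width: 0.3
gripper_force: 1.4
```

Call:
move_arm(motion=[[0,[-0.001,0.02,0],[0,0,0]],[0,[-0.001,0.02,0],[0,0,0]],[0,[0,0,0],[0,0,0]],[0,[0,0,0],[0,0,0]]])

```text
time_s: 33.85
ee_pos: [626.7, -131.8, 9.5]
ee_rot: [180.0, 0.0, -176.0]
force: [0.8, -2.6, 1.5]
gripper_width: 0.2
gripper_force: 1.5
```

```bash
python3 -c "
from h import *; t=report()
a=cv2.resize(t[205:285,180:340],None,fx=4.5,fy=4.5,interpolation=cv2.INTER_CUBIC)
cv2.imwrite('pics/c5.png',cv2.convertScaleAbs(a,alpha=1.5))"
```

```text
top [[-95.2, -257.3], [0.7, -257.0], [-96.2, 6.7], [-0.3, 7.0]] [ 95.9 264. ]
tcp rail -38.38847045465409 -325.4517594779862 z 9.487495321243054 F 0.19914275473902135 -3.5783456439214913 t 33.9
```

View pics/c5.png

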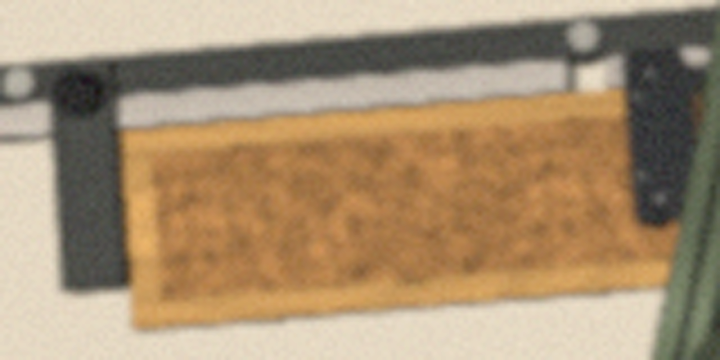

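The board end (crop x≈122–130) now sits almost at the stop face. I'll continue in small steps until the force rises.

Call:
move_arm(motion=[[0,[-0.001,0.02,0],[0,0,0]],[0,[-0.001,0.02,0],[0,0,0]],[0,[0,0,0],[0,0,0]],[0,[0,0,0],[0,0,0]]])

```text
time_s: 34.23
ee_pos: [626.7, -131.2, 9.5]
ee_rot: [-180.0, 0.0, -176.0]
force: [0.4, -5.8, 1.3]
gripper_width: 0.5
gripper_force: 2.6
```

Call:
move_arm(motion=[[0,[-0.001,0.02,0],[0,0,0]],[0,[-0.001,0.02,0],[0,0,0]],[0,[0,0,0],[0,0,0]],[0,[0,0,0],[0,0,0]]])

```text
time_s: 34.57
ee_pos: [626.7, -131.2, 9.5]
ee_rot: [-179.9, 0.0, -175.9]
force: [1.4, -8.1, 0.5]
gripper_width: 0.2
gripper_force: 3.9
```

Call:
move_arm(motion=[[0,[-0.001,0.02,0],[0,0,0]],[0,[-0.001,0.02,0],[0,0,0]],[0,[0,0,0],[0,0,0]],[0,[0,0,0],[0,0,0]]])

```text
time_s: 34.9
ee_pos: [626.7, -131.1, 9.6]
ee_rot: [-179.8, 0.0, -175.9]
force: [-0.2, -9.8, 0.4]
gripper_width: 0.4
gripper_force: 5.3
```

Call:
move_arm(motion=[[0,[-0.001,0.02,0],[0,0,0]],[0,[0,0.01,0],[0,0,0]],[0,[0,0,0],[0,0,0]],[0,[0,0,0],[0,0,0]],[0,[0,0,0],[0,0,0]],[0,[0,0,0],[0,0,0]],[0,[0,0,0],[0,0,0]],[0,[0,0,0],[0,0,0]],[0,[0,0,0],[0,0,0]]])

```text
time_s: 35.65
ee_pos: [626.7, -131.1, 9.6]
ee_rot: [-179.7, 0.0, -175.9]
force: [0.1, -12.5, 0.4]
gripper_width: 0.3
gripper_force: 6.3
```

```bash
python3 -c "from h import *; report();report()"
```

```text
top [[-95.2, -255.2], [0.9, -254.9], [-96.1, 6.7], [0.0, 7.0]] [ 96.1 261.9]
tcp rail -38.3323410510351 -324.793929556056 z 9.578724436951399 F -0.9987383231509939 -12.382675302281193 t 35.7
top [[-95.2, -255.2], [0.9, -254.9], [-96.1, 6.7], [0.0, 7.0]] [ 96.1 261.9]
tcp rail -38.33306385623507 -324.80154604674533 z 9.567221104128238 F -0.9414645197771384 -12.829359478543807 t 35.75
```

Pressed at about 12 N, with the side slope unchanged from the flush state (within 0.4 mm). Now I draw back straight along −y and lift.

Call:
move_arm(motion=[[0,[0.003,-0.04,0],[0,0,0]],[0,[0.007,-0.1,0],[0,0,0]],[0,[0.014,-0.2,0],[0,0,0]],[0,[0.035,-0.5,0],[0,0,0]],[0,[0.05,-0.8,0],[0,0,0]],[0,[0,-0.8,0.3],[0,0,0]],[0,[0,0,1],[0,0,0]],[0,[0,0,1],[0,0,0]],[0,[0,0,1],[0,0,0]],[0,[0,0,1],[0,0,0]],[0,[-1,-0.6,1],[0,0,0]],[0,[-1,-0.6,0],[0,0,0]],[0,[-1,-0.6,0],[0,0,0]],[0,[-1,-0.6,0],[0,0,0]],[0,[-1,-0.6,0],[0,0,0]],[0,[-1,-0.6,0],[0,0,0]],[0,[-1,-0.6,0],[0,0,0]],[0,[-1,-0.6,0],[0,0,0]],[0,[0,0,0],[0,0,0]],[0,[0,0,0],[0,0,0]]])

```text
time_s: 37.42
ee_pos: [428.2, -309.6, 142.0]
ee_rot: [179.9, 0.0, -176.1]
force: [0.0, -1.4, -0.9]
gripper_width: 0.6
gripper_force: 0.0
```

```bash
python3 -c "
from h import *; t=report()
a=cv2.resize(t[195:285,170:430],None,fx=3,fy=3,interpolation=cv2.INTER_CUBIC)
cv2.imwrite('pics/c6.png',cv2.convertScaleAbs(a,alpha=1.5))"
```

```text
top [[-95.0, -314.8], [0.9, -314.4], [-96.2, 6.4], [-0.2, 6.7]] [ 95.9 321.2]
tcp rail -247.93372984289272 -488.59081040116524 z 142.05314313211233 F -0.1985773217022914 0.2294972831064365 t 37.4667
```

View pics/c6.png

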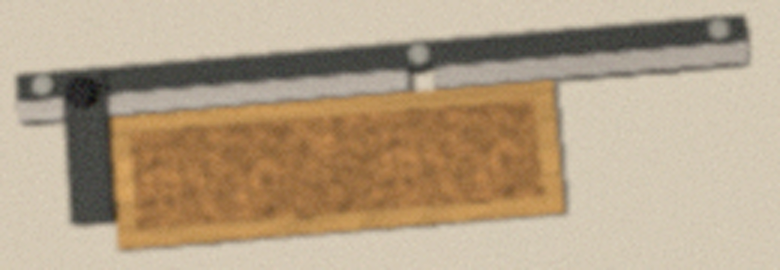

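The board lies against the rail along crop (112,117)–(555,82), and its end touches the stop at crop x≈112. The arm is clear, so I hand it in.

```bash
python3 -c "from workcell import *; print(job_done())"
```

```text
the job is handed in; nothing more can be done
None
```

I handed the job in with the board lying against both the rail and the stop by the last camera view, after pressing both rail ends and the stop at about 10–12 N and drawing the arm clear; `job_done()` returned no verdict.

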